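Put the tub of chair glides right

ROBOT

A 6-joint arm with a two-finger parallel gripper is mounted at the origin on the work surface. World frame = base frame: x ahead of the robot, y to its left, z up, the work surface at z = 0. Lengths are in m, angles in degrees, forces in N, time in s.
With the tool pointing down it reaches from about 0.3 to 0.75 m from the base axis. Payload 8.5 kg.
Tool frame: the origin (TCP) lies at the very end of the fingers, on their centre line; the grasp point (between the pads) lies 19 mm behind it (env.hold_point_z is the distance from the TCP to the grasp point, in m); z points along the fingers, y is the line along which they close (so a half turn about z gives the same grasp; the last joint's range is limited). The gripper opens to 85 mm and grips with 20 to 120 N. Pads are 22 mm wide; open, the fingers measure 114 mm over their backs; the gripper's body (76 mm by 85 mm) begins 54 mm behind the grasp point. The pads swing forward as they close: fully open they stand 13 mm farther back than shut.
Start: joints at [-77.997, 21.807, 74.336, -0, 83.858, -12.336], TCP at [0.227, -0.501, 0.231] pointing down, gripper open.
Joint ranges: [-178.18, 178.18], [-50.72, 133.34], [12.68, 142.11], [-81.47, 261.47], [9.98, 163.14], [-165.26, 165.26]. Speed limits (degrees/s): [136.94, 136.94, 180, 180, 180, 180].

INTERFACE

Orientations are given as a 3x3 rotation matrix whose columns are the frame's x, y, z axes.
In Python, from rig import env, optics gives the robot as it stands.
- The arm moves only by the shell command python3 -m jog 'ROWS' [OPENING] [FORCE]. ROWS is JSON, a list of rows, each an object with "linear": the shift along the tool's x, y, z in units of 40 mm (1.0 is 40 mm), a list of three; "roll": the turn about the tool's z in units of 5 degrees (1.0 is 5 degrees). A call has 1 to 12 rows; each row shifts and turns the commanded pose from where the row before left it, along the tool's axes as they then stand; what a row does not reach is not made up. A row lasts 1/12 s, in which the tool goes at most 41.7 mm and 7.16 degrees, less where a joint would pass 70% of its speed; a pose out of reach is approached as far as the arm can. A call is refused whole if a number of a shift passes 1 or a number of a turn 1, either way. A call with a gripper value outside its range is refused whole. OPENING is the opening, from -1 (shut) to 1 (fully open), set as the call begins (- or left out, the last holds). The fingers move at their own pace and stop on an object; FORCE is the grip in N (left out, the last holds). Time passes only in rows, so rows that do not move let the fingers close. It gives the time, the measured TCP pose, the force, the opening and the grip force at its end, in the units of the state.
- env.observe(): the state, without advancing time (a new reading comes with each control period).
- optics.get_image(name): name is "side" or "top"; returns the picture (400x640x3 uint8, red, green, blue); there is no depth.
- optics.calibration(name): a dict with "fov_y" (degrees; the focal length in pixels is half the picture's height over the tangent of half this angle, whatever the lens; pixels are square), "cx", "cy" (the principal point, pixels), "T" (4x4, takes a point from camera to world coordinates). Camera axes: x right, y down, z forward; pixel columns grow to the right and rows downward; lengths in m; the calibration is good to about 2 mm. A picture is of the moment at which its call begins. calibration takes no time and is no camera call.
- env.close_job(): hands the job in; it is judged then, once.
The state is a dict: "time_s": time; "q": joint angles; "qvel": joint speeds; "joint_efforts": joint torques, N m; "position": TCP position; "tool_rot": TCP orientation; "ft_force": force on the tool from outside, world axes, zero at the start; "wrist_torque": the same for the moment, N m; "grip_width": finger opening in m; "gripper_force": force on a finger pad.
Only numpy, scipy, OpenCV 4.12 (cv2) and the standard library are available. Lean on these libraries where they do the work, as an engineer would, in place of code of your own. Each camera call takes 0.05 s, during which the arm holds its last target. There are 200 camera calls.

TASK

A light-grey glide has got in among the black ones in the round blue tub: take it out and stand it in the shallow tray with the other light-grey glides. Fill the tub with the three black glides that stand on the bench among other parts, so that seven black ones stand upright on its floor, stems up, one in the middle and six round it. Do not knock over any of the black ones already in the tub.

Things in the scene. Friction and masses are not known exactly. Their poses are not given: they have to be found in the camera images.
- tub: Round blue tub, open on top, fixed. 157 mm across the lip, 38 mm high, floor 4 mm thick; inside 141 mm across at the floor, 145 at the rim: seven glides fit only as one in the middle and six round it, stems about 47 mm apart, about 3 mm of play. At the start five stand so, two ring places are empty. Origin: centre of the underside, z up; ring places lie every 60 degrees from its x axis.
- tray: Shallow dark-grey rectangular tray, open on top, fixed. Outside 95 mm (its x) by 190 mm (its y), 28 mm high, walls and floor 4 mm. Origin: centre of the underside, z up. Two other light-grey glides stand in it on its long middle line, 64 and 14 mm from the centre towards -y; the +y half is free (middle of the free place: 48 mm from the centre towards +y).
- grey_glide: The one light-grey levelling glide standing in the tub, among black ones: foot 44 mm across, 24 mm high (bevelled below to a 34 mm sole, sloping in above), dark nut to 31 mm, upright steel threaded stem 12 mm thick up to 80 mm. Loose, 50 to 100 g, stands stem up. Origin: centre of the sole; z up along the stem.
- black_glide_1: Black levelling glide standing on the bench: foot 44 mm across, 24 mm high (bevelled below to a 34 mm sole, sloping in above), dark nut to 31 mm, upright steel threaded stem 12 mm thick up to 80 mm. Loose, 50 to 100 g, stands stem up. Origin: centre of the sole; z up along the stem.
- black_glide_2: Black levelling glide standing on the bench: foot 44 mm across, 24 mm high (bevelled below to a 34 mm sole, sloping in above), dark nut to 31 mm, upright steel threaded stem 12 mm thick up to 80 mm. Loose, 50 to 100 g, stands stem up. Origin: centre of the sole; z up along the stem.
- black_glide_3: Black levelling glide standing on the bench: foot 44 mm across, 24 mm high (bevelled below to a 34 mm sole, sloping in above), dark nut to 31 mm, upright steel threaded stem 12 mm thick up to 80 mm. Loose, 50 to 100 g, stands stem up. Origin: centre of the sole; z up along the stem.
- tub_black_1: Black levelling glide that already stands in the tub: foot 44 mm across, 24 mm high (bevelled below to a 34 mm sole, sloping in above), dark nut to 31 mm, upright steel threaded stem 12 mm thick up to 80 mm. Loose, 50 to 100 g, stands stem up. Origin: centre of the sole; z up along the stem.
- tub_black_2: Black levelling glide that already stands in the tub: foot 44 mm across, 24 mm high (bevelled below to a 34 mm sole, sloping in above), dark nut to 31 mm, upright steel threaded stem 12 mm thick up to 80 mm. Loose, 50 to 100 g, stands stem up. Origin: centre of the sole; z up along the stem.
- tub_black_3: Black levelling glide that already stands in the tub: foot 44 mm across, 24 mm high (bevelled below to a 34 mm sole, sloping in above), dark nut to 31 mm, upright steel threaded stem 12 mm thick up to 80 mm. Loose, 50 to 100 g, stands stem up. Origin: centre of the sole; z up along the stem.
- tub_black_4: Black levelling glide that already stands in the tub: foot 44 mm across, 24 mm high (bevelled below to a 34 mm sole, sloping in above), dark nut to 31 mm, upright steel threaded stem 12 mm thick up to 80 mm. Loose, 50 to 100 g, stands stem up. Origin: centre of the sole; z up along the stem.
Things that resemble listed ones, but are neither listed nor needed, are in the scene too. What is shaped like the tub_black_1 but green or red is not meant.

How it is judged:
By the outcome, as a careful person would: the job done as asked, in the order asked, and still so for the second after the job is handed in, with the robot touching nothing.
It also fails if it takes over 99 s, if anything falls off the work surface, if the arm or the gripper's body presses on something with over 40 N, if the wrist force passes 120 N, or if a joint passes its speed limit or range.

## Working session

There is one attempt and no reset: what is moved stays moved. The work goes in short steps, Python scripts to look and compute and a shell command to move; the robot and the scene stay as the last step left them, time stands still between calls to the robot, and variables do not carry over. Pictures are saved under pics/ and viewed, at most 14 in all, crops included, and the job is handed in when it is done.

```bash
mkdir -p pics; ls
python3 - <<'E'
from rig import env, optics
import cv2
for n in("top","side"):
    cv2.imwrite(f"pics/{n}0.png",optics.get_image(n)[:,:,::-1]); print(n,optics.calibration(n))
s=env.observe(); print(s["time_s"],s["position"],s["tool_rot"],s["grip_width"],env.hold_point_z)
E
```

```text
pics
top {'fov_y': 45.28802423937593, 'cx': 317.4154497712445, 'cy': 204.009654842692, 'T': array([[ 1.86672495e-02, -9.94761120e-01,  1.00507953e-01,
         4.16708233e-01],
       [-9.99787587e-01, -1.76936508e-02,  1.05695956e-02,
        -4.01502754e-04],
       [-8.73587018e-03, -1.00683909e-01, -9.94880111e-01,
         1.07920190e+00],
       [ 0.00000000e+00,  0.00000000e+00,  0.00000000e+00,
         1.00000000e+00]])}
side {'fov_y': 49.01422419496157, 'cx': 331.98315001688866, 'cy': 202.69014173092668, 'T': array([[-0.84497221, -0.38230013,  0.37399008,  0.179188  ],
       [-0.53479002,  0.61006988, -0.58464894,  0.54497689],
       [-0.00464872, -0.69401826, -0.71994239,  0.71617375],
       [ 0.        ,  0.        ,  0.        ,  1.        ]])}
0.1 [ 0.22662012 -0.50084559  0.23078848] [[ 9.11125474e-01  4.12128990e-01 -2.56290648e-04]
 [ 4.12128962e-01 -9.11124613e-01  1.28755405e-03]
 [ 2.97125632e-04 -1.27874809e-03 -9.99999138e-01]] 0.08519746776664593 0.0187
```

View pics/top0.png

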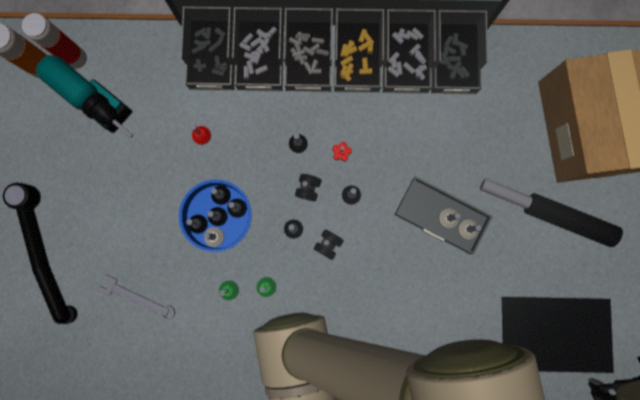

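View pics/side0.png

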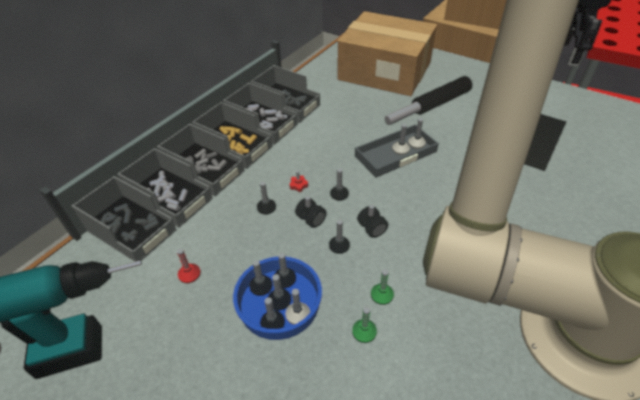

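The top view shows the tub at about (215,215), with the grey glide at (213,237). Three black glides stand on the bench at about (298,143), (351,194) and (293,228). The knob-like black parts at (308,187) and (329,244) are decoys. The tray is at about (443,215). Next I'll crop for detail.

```bash
cat > h.py <<'E'
import numpy as np, cv2
from rig import env, optics
def cam(n):
    c=optics.calibration(n); return 200/np.tan(np.radians(c["fov_y"]/2)),c["cx"],c["cy"],np.array(c["T"])
def ray(n,u,v):
    f,cx,cy,T=cam(n); return T[:3,3],T[:3,:3]@np.array([(u-cx)/f,(v-cy)/f,1])
def p2w(n,u,v,z):
    o,d=ray(n,u,v); return (o+d*(z-o[2])/d[2])[:2]
def w2p(n,p):
    f,cx,cy,T=cam(n); q=T[:3,:3].T@(np.array(p)-T[:3,3]); return f*q[0]/q[2]+cx,f*q[1]/q[2]+cy
def crop(img,x0,y0,w,h,k,fn):
    cv2.imwrite("pics/"+fn,cv2.resize(img[y0:y0+h,x0:x0+w,::-1],None,fx=k,fy=k,interpolation=cv2.INTER_CUBIC))
E
python3 - <<'E'
from h import *
t=cv2.imread("pics/top0.png")[:,:,::-1]; s=cv2.imread("pics/side0.png")[:,:,::-1]
a=cv2.resize(t[170:260,170:260],None,fx=6,fy=6,interpolation=cv2.INTER_CUBIC)[:540]
b=np.vstack([cv2.resize(t[130:250,280:365],None,fx=3,fy=3,interpolation=cv2.INTER_CUBIC),np.zeros((180,255,3),np.uint8)])
cv2.imwrite("pics/c1.png",np.hstack([a,b])[:,:,::-1])
crop(s,225,150,190,200,3,"c2.png")
# tub mask
hsv=cv2.cvtColor(np.ascontiguousarray(t),cv2.COLOR_RGB2HSV)
m=cv2.inRange(hsv,(100,120,60),(125,255,255)); m[:,:150]=0;m[:,280:]=0
c=max(cv2.findContours(m,0,2)[0],key=cv2.contourArea); e=cv2.fitEllipse(cv2.convexHull(c)); print(e,p2w("top",*e[0],.038), p2w("top",*e[0],.03))
# tray mask
g=t[170:260,390:500].astype(int); 
m=((g.max(2)<85)*255).astype(np.uint8)
c=max(cv2.findContours(m,0,2)[0],key=cv2.contourArea); r=cv2.minAreaRect(c); bp=cv2.boxPoints(r)+[390,170]; print(r); print([p2w("top",*p,.028).round(4) for p in bp])
E
```

```text
((214.54090881347656, 215.18873596191406), (71.61995697021484, 73.20427703857422), 50.748207092285156) [0.49339211 0.23463608] [0.4939813  0.23644198]
((52.73801040649414, 45.258663177490234), (87.66915893554688, 43.589839935302734), 27.582027435302734)
[array([ 0.5032, -0.1574]), array([ 0.5898, -0.2017]), array([ 0.5028, -0.3716]), array([ 0.4177, -0.3263])]
```

View pics/c1.png

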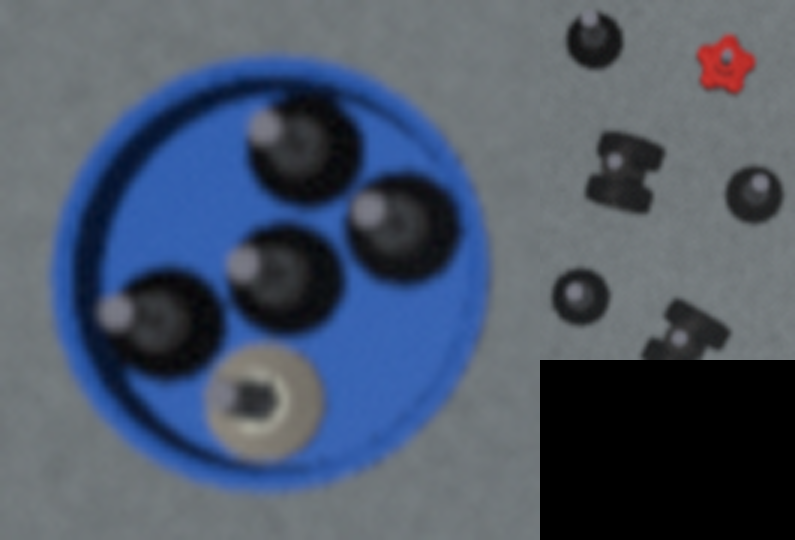

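View pics/c2.png

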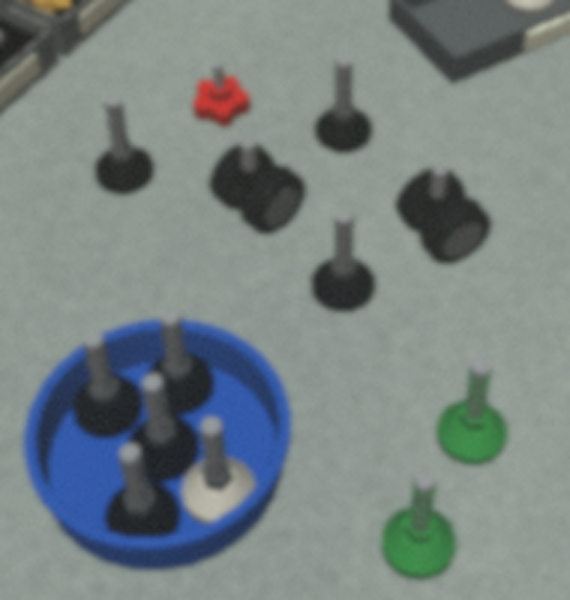

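```bash
cat > m.py <<'E'
from h import *
def T6(x,y): return "top",(x+.5)/6-.5+170,(y+.5)/6-.5+170
def T3(x,y): return "top",(x-540+.5)/3-.5+280,(y+.5)/3-.5+130
def S3(x,y): return "side",(x+.5)/3-.5+225,(y+.5)/3-.5+150
d={"A":(T6,305,150,266,127),"B":(T6,403,229,368,210),"C":(T6,286,279,243,265),"D":(T6,166,323,116,314),"G":(T6,265,403,222,395),
"b1":(T3,595,40,589,18),"b2":(T3,754,195,760,184),"b3":(T3,580,297,574,292)}
s={"A":(182,382,173,324),"B":(107,402,96,345),"C":(163,447,153,381),"D":(217,490,210,425)}
s={"s1":(107,403,96,347),"s2":(182,382,173,325),"s3":(163,447,153,381),"s4":(142,512,131,450),"sG":(217,490,210,425),
"sa":(124,170,115,106),"sb":(343,130,344,66),"sc":(343,285,344,221)}
for k,(F,a,b,c,e) in d.items():
    z=.004 if F is T6 else 0; print(k,p2w(*F(a,b),.013+z).round(4),p2w(*F(c,e),.079+z).round(4))
for k,(a,b,c,e) in s.items():
    z=.004 if k[1] in "1234G" else 0; print(k,p2w(*S3(a,b),.013+z).round(4),p2w(*S3(c,e),.079+z).round(4))
E
python3 m.py
```

```text
A [0.5413 0.2281] [0.5414 0.2279]
B [0.5124 0.1905] [0.5129 0.1911]
C [0.4931 0.2333] [0.4929 0.2339]
D [0.4759 0.2771] [0.4751 0.2774]
G [0.447  0.2392] [0.4476 0.2394]
b1 [0.6625 0.0575] [0.6631 0.0585]
b2 [ 0.5468 -0.0638] [ 0.5466 -0.064 ]
b3 [0.4683 0.0642] [0.4685 0.0645]
s1 [0.543  0.2281] [0.5386 0.231 ]
s2 [0.5126 0.1904] [0.5099 0.1941]
s3 [0.4941 0.2347] [0.4956 0.2322]
s4 [0.478  0.2763] [0.4782 0.2749]
sG [0.4492 0.2411] [0.4507 0.2387]
sa [0.6621 0.0609] [0.6606 0.0609]
sb [ 0.5473 -0.0604] [ 0.5466 -0.0597]
sc [0.4688 0.0668] [0.4686 0.0668]
```

```bash
python3 -m jog '[{"linear":[0,0,0],"roll":0.974},{"linear":[0,0,0],"roll":0.974},{"linear":[0,0,0],"roll":0.974},{"linear":[0,0,0],"roll":0.974},{"linear":[0,0,0],"roll":0.974},{"linear":[0.7,-0.7,0],"roll":0},{"linear":[0.7,-0.7,0],"roll":0},{"linear":[0.7,-0.7,0],"roll":0},{"linear":[0.7,-0.7,0],"roll":0},{"linear":[0.7,-0.7,0],"roll":0},{"linear":[0.7,-0.7,0],"roll":0},{"linear":[0.7,-0.7,0],"roll":0}]' -0.3 40
```

```text
time_s: 1.1
position: [0.4237, -0.3034, 0.2312]
tool_rot: [[1.0, -0.0, -0.0], [-0.0, -1.0, 0.0], [-0.0, -0.0, -1.0]]
ft_force: [0.3, -1.6, 0.1]
grip_width: 0.0298
gripper_force: 0.0
```

```bash
python3 -m jog '[{"linear":[0.05,-1,0]},{"linear":[0.05,-1,0]},{"linear":[0.05,-1,0]},{"linear":[0.05,-1,0]},{"linear":[0.05,-1,0]},{"linear":[0.05,-1,0]},{"linear":[0.05,-1,0]},{"linear":[0.05,-1,0]},{"linear":[0.05,-1,0]},{"linear":[0.05,-1,0.2]},{"linear":[0.05,-1,0.2]},{"linear":[0.05,-1,0.2]}]'
```

```text
invalid input
```

```bash
python3 -m jog '[{"linear":[0.05,-1,0],"roll":0},{"linear":[0.05,-1,0],"roll":0},{"linear":[0.05,-1,0],"roll":0},{"linear":[0.05,-1,0],"roll":0},{"linear":[0.05,-1,0],"roll":0},{"linear":[0.05,-1,0],"roll":0},{"linear":[0.05,-1,0],"roll":0},{"linear":[0.05,-1,0],"roll":0},{"linear":[0.05,-1,0],"roll":0},{"linear":[0.05,-1,0.2],"roll":0},{"linear":[0.05,-1,0.2],"roll":0},{"linear":[0.05,-1,0.2],"roll":0}]'
```

```text
time_s: 2.1
position: [0.4463, 0.1769, 0.207]
tool_rot: [[1.0, -0.0, 0.0], [-0.0, -1.0, -0.0], [0.0, 0.0, -1.0]]
ft_force: [2.2, -0.0, 0.2]
grip_width: 0.0297
gripper_force: 0.0
```

```bash
python3 -m jog '[{"linear":[0.02,-0.78,0.4],"roll":0},{"linear":[0.02,-0.78,0.4],"roll":0},{"linear":[0,0,0.4],"roll":0},{"linear":[0,0,0.6],"roll":0},{"linear":[0,0,0.6],"roll":0},{"linear":[0,0,0.6],"roll":0},{"linear":[0,0,0.5],"roll":0},{"linear":[0,0,0.5],"roll":0},{"linear":[0,0,0],"roll":0},{"linear":[0,0,0],"roll":0}]'
python3 - <<'E'
from h import *
crop(optics.get_image("side"),225,230,130,120,5,"c3.png")
E
```

```text
time_s: 2.93
position: [0.4481, 0.2372, 0.047]
tool_rot: [[1.0, -0.0, -0.002], [-0.0, -1.0, -0.0], [-0.002, 0.0, -1.0]]
ft_force: [-0.4, -0.4, -0.0]
grip_width: 0.0298
gripper_force: 0.0
```

View pics/c3.png

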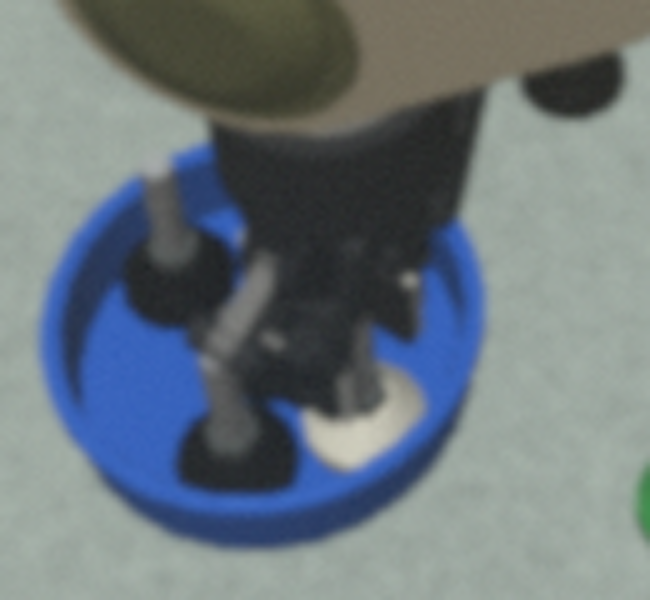

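The picture shows the grey stem (crop about (360,360)) between the two fingers, with the neighbours undisturbed. I'll close and lift.

```bash
python3 -m jog '[{"linear":[0,-0.05,0],"roll":0},{"linear":[0,0,0],"roll":0},{"linear":[0,0,0],"roll":0},{"linear":[0,0,0],"roll":0},{"linear":[0,0,0],"roll":0},{"linear":[0,0,0],"roll":0}]' -1 40; python3 -m jog '[{"linear":[0,0,-0.3],"roll":0},{"linear":[0,0,-0.6],"roll":0},{"linear":[0,0,-0.8],"roll":0},{"linear":[0,0,-0.8],"roll":0},{"linear":[0,0,0],"roll":0}]'
```

```text
time_s: 3.48
position: [0.4489, 0.2395, 0.0483]
tool_rot: [[1.0, -0.0, 0.002], [-0.0, -1.0, 0.001], [0.002, -0.001, -1.0]]
ft_force: [-1.0, 0.3, 7.3]
grip_width: 0.0109
gripper_force: 39.4
time_s: 3.9
position: [0.4506, 0.2399, 0.153]
tool_rot: [[1.0, 0.0, 0.01], [0.0, -1.0, 0.003], [0.01, -0.003, -1.0]]
ft_force: [0.5, -0.3, -1.2]
grip_width: 0.011
gripper_force: 39.1
```

```bash
python3 -m jog '[{"linear":[0.155,0.96,-0.1],"roll":0},{"linear":[0.155,0.96,-0.1],"roll":0},{"linear":[0.155,0.96,0],"roll":0},{"linear":[0.155,0.96,0],"roll":0},{"linear":[0.155,0.96,0],"roll":0},{"linear":[0.155,0.96,0],"roll":0},{"linear":[0.155,0.96,0],"roll":0},{"linear":[0.155,0.96,0],"roll":0},{"linear":[0.155,0.96,0],"roll":0},{"linear":[0.155,0.96,0],"roll":0},{"linear":[0.155,0.96,0],"roll":0},{"linear":[0.155,0.96,0],"roll":0}]'; python3 -m jog '[{"linear":[0,0,0],"roll":0},{"linear":[0,0,0.5],"roll":0},{"linear":[0,0,0.5],"roll":0},{"linear":[0,0,0],"roll":0},{"linear":[0,0,0],"roll":0},{"linear":[0,0,0],"roll":0}]'
python3 - <<'E'
from h import *
t=optics.get_image("top"); s=optics.get_image("side")
a=cv2.resize(t[160:260,370:500],None,fx=3,fy=3); b=cv2.resize(s[90:190,340:470],None,fx=3,fy=3)
cv2.imwrite("pics/c4.png",np.hstack([a,b])[:,:,::-1])
E
```

```text
time_s: 4.9
position: [0.5224, -0.2235, 0.155]
tool_rot: [[1.0, -0.001, -0.0], [-0.001, -1.0, 0.0], [-0.0, -0.0, -1.0]]
ft_force: [0.5, 0.5, -0.9]
grip_width: 0.0109
gripper_force: 39.2
time_s: 5.4
position: [0.5231, -0.2217, 0.1162]
tool_rot: [[1.0, 0.0, 0.001], [0.0, -1.0, -0.001], [0.001, 0.001, -1.0]]
ft_force: [0.4, 1.1, -0.3]
grip_width: 0.0106
gripper_force: 39.3
```

View pics/c4.png

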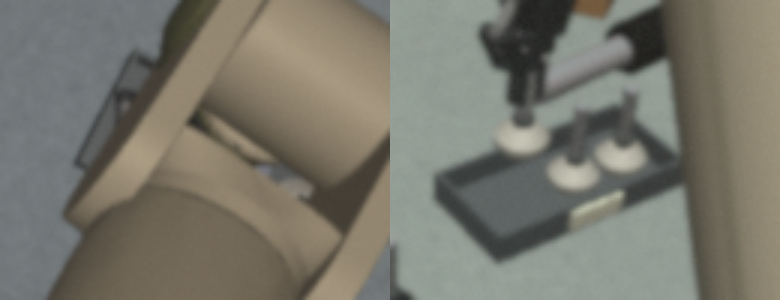

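The side view shows the grey glide hanging upright above the free half of the tray. I'll lower and release it.

```bash
python3 -m jog '[{"linear":[0.02,0,0.5],"roll":0},{"linear":[0.02,0,0.5],"roll":0},{"linear":[0,0,0.3],"roll":0},{"linear":[0,0,0.2],"roll":0},{"linear":[0,0,0.1],"roll":0},{"linear":[0,0,0.05],"roll":0},{"linear":[0,0,0.05],"roll":0},{"linear":[0,0,0],"roll":0},{"linear":[0,0,0],"roll":0}]'
```

```text
time_s: 6.25
position: [0.5249, -0.222, 0.0484]
tool_rot: [[1.0, -0.0, 0.002], [-0.0, -1.0, -0.001], [0.002, 0.001, -1.0]]
ft_force: [-0.0, -0.7, 2.7]
grip_width: 0.0108
gripper_force: 39.5
```

```bash
python3 -m jog '[{"linear":[0,0,0],"roll":0},{"linear":[0,0,0],"roll":0},{"linear":[0,0,0],"roll":0},{"linear":[0,0,0],"roll":0},{"linear":[0,0,-0.6],"roll":0},{"linear":[0,0,-0.7],"roll":0},{"linear":[0,0,-0.7],"roll":0},{"linear":[0,0,0],"roll":0}]' -0.3 40;  python3 -m jog '[{"linear":[0.1,-0.8,0],"roll":0},{"linear":[0.1,-0.8,0],"roll":0},{"linear":[0.1,-0.8,0],"roll":0},{"linear":[0.1,-0.8,0],"roll":0},{"linear":[0.1,-0.75,0],"roll":0},{"linear":[0,0,0],"roll":0},{"linear":[0,0,0],"roll":0}]'
python3 - <<'E'
from h import *
t=optics.get_image("top"); s=optics.get_image("side")
a=cv2.resize(t[150:250,340:500],None,fx=2.4,fy=2.4); b=cv2.resize(s[100:200,300:460],None,fx=2.4,fy=2.4)
cv2.imwrite("pics/c5.png",np.hstack([a,b])[:,:,::-1])
E
```

```text
time_s: 6.92
position: [0.5262, -0.2227, 0.1325]
tool_rot: [[1.0, -0.0, 0.007], [-0.0, -1.0, -0.005], [0.007, 0.005, -1.0]]
ft_force: [-0.2, -0.5, 0.8]
grip_width: 0.03
gripper_force: 0.0
time_s: 7.5
position: [0.5443, -0.0623, 0.1271]
tool_rot: [[1.0, 0.002, -0.0], [0.002, -1.0, 0.0], [-0.0, -0.0, -1.0]]
ft_force: [0.6, -0.4, -0.2]
grip_width: 0.0299
gripper_force: 0.0
```

View pics/c5.png

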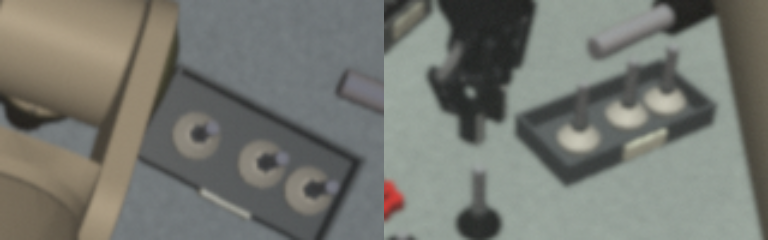

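The tray now holds three upright light-grey glides in a row, and the gripper is above black glide b2, at about (478,170) in the crop. I'll descend and grip.

```bash
python3 -m jog '[{"linear":[0.06,0,0.5],"roll":0},{"linear":[0,0,0.6],"roll":0},{"linear":[0,0,0.5],"roll":0},{"linear":[0,0,0.3],"roll":0},{"linear":[0,0,0.15],"roll":0},{"linear":[0,0,0.05],"roll":0},{"linear":[0,0,0],"roll":0}]'; python3 -m jog '[{"linear":[0,0,0],"roll":0},{"linear":[0,0,0],"roll":0},{"linear":[0,0,0],"roll":0},{"linear":[0,0,0],"roll":0},{"linear":[0,0,0],"roll":0},{"linear":[0,0,0],"roll":0}]' -1 40; python3 -m jog '[{"linear":[0,0,-0.4],"roll":0},{"linear":[0,0,-0.8],"roll":0},{"linear":[0,0,-0.8],"roll":0},{"linear":[0,0,-0.8],"roll":0},{"linear":[0,0,0],"roll":0},{"linear":[0,0,0],"roll":0}]'
```

```text
time_s: 8.18
position: [0.5469, -0.0643, 0.0434]
tool_rot: [[1.0, -0.001, 0.0], [-0.001, -1.0, -0.0], [0.0, 0.0, -1.0]]
ft_force: [-0.2, 0.2, -0.5]
grip_width: 0.0296
gripper_force: 0.0
time_s: 8.68
position: [0.547, -0.0637, 0.0439]
tool_rot: [[1.0, -0.0, 0.001], [-0.0, -1.0, -0.0], [0.001, 0.0, -1.0]]
ft_force: [-1.0, -0.0, 4.5]
grip_width: 0.0112
gripper_force: 39.3
time_s: 9.18
position: [0.5472, -0.0636, 0.1566]
tool_rot: [[1.0, -0.0, 0.003], [-0.0, -1.0, -0.001], [0.003, 0.001, -1.0]]
ft_force: [0.1, -0.2, -1.7]
grip_width: 0.0107
gripper_force: 39.0
```

```bash
python3 -m jog '[{"linear":[-0.25,-0.8,0],"roll":0},{"linear":[-0.25,-0.8,0],"roll":0},{"linear":[-0.25,-0.8,0],"roll":0},{"linear":[-0.25,-0.8,0],"roll":0},{"linear":[-0.25,-0.8,0],"roll":0},{"linear":[-0.25,-0.8,0],"roll":0},{"linear":[-0.25,-0.8,0],"roll":0},{"linear":[-0.29,-0.9,0],"roll":0},{"linear":[0,0,0.3],"roll":0},{"linear":[0,0,0],"roll":0},{"linear":[0,0,0],"roll":0},{"linear":[0,0,0],"roll":0}]'
python3 - <<'E'
from h import *
t=optics.get_image("top"); s=optics.get_image("side"); o=env.observe()["position"]; print(o)
for n in("top","side"): print(n,w2p(n,[o[0],o[1],o[2]-.031]))
a=cv2.resize(t[170:270,170:270],None,fx=4,fy=4); b=cv2.resize(s[200:300,230:330],None,fx=4,fy=4)
cv2.imwrite("pics/c6.png",np.hstack([a,b])[:,:,::-1])
E
```

```text
time_s: 10.18
position: [0.4654, 0.1957, 0.1429]
tool_rot: [[1.0, -0.001, -0.001], [-0.001, -1.0, -0.0], [-0.001, 0.0, -1.0]]
ft_force: [-0.4, -0.6, -0.8]
grip_width: 0.0107
gripper_force: 39.2
[0.46565363 0.19554734 0.14334271]
top (np.float64(225.10818188495196), np.float64(226.37113034977173))
side (np.float64(301.1870090862838), np.float64(259.3572531337836))
```

View pics/c6.png

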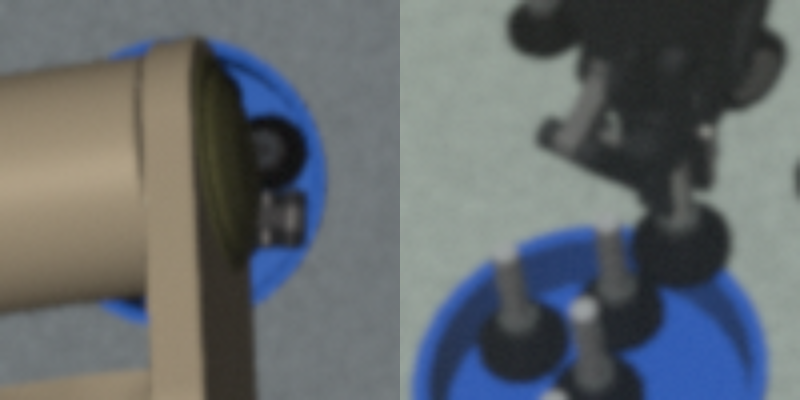

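The side crop shows the held glide upright at (682,245), where I expect it, over the empty place beyond B and C. I'll lower it gently.

```bash
python3 -m jog '[{"linear":[-0.01,0,0.5],"roll":0},{"linear":[0,0,0.6],"roll":0},{"linear":[0,0,0.4],"roll":0},{"linear":[0,0,0.25],"roll":0},{"linear":[0,0,0.2],"roll":0},{"linear":[0,0,0.1],"roll":0},{"linear":[0,0,0.1],"roll":0},{"linear":[0,0,0],"roll":0},{"linear":[0,0,0],"roll":0}]'
```

```text
time_s: 11.03
position: [0.4651, 0.1964, 0.0577]
tool_rot: [[1.0, -0.0, 0.001], [-0.0, -1.0, 0.0], [0.001, -0.0, -1.0]]
ft_force: [0.0, 0.7, -0.6]
grip_width: 0.0109
gripper_force: 39.2
```

```bash
python3 -m jog '[{"linear":[0,0,0.1],"roll":0},{"linear":[0,0,0.1],"roll":0},{"linear":[0,0,0],"roll":0},{"linear":[0,0,0],"roll":0}]'
```

```text
time_s: 11.37
position: [0.4647, 0.1965, 0.0492]
tool_rot: [[1.0, -0.0, -0.0], [-0.0, -1.0, -0.0], [-0.0, 0.0, -1.0]]
ft_force: [0.2, -0.3, -0.8]
grip_width: 0.0108
gripper_force: 39.2
```

Nothing has been touched so far. It goes down the last 1–2 mm, then I release, lift, and go to b3 at about (.4685,.0645).

```bash
python3 -m jog '[{"linear":[0,0,0.04],"roll":0},{"linear":[0,0,0],"roll":0},{"linear":[0,0,0],"roll":0}]'; python3 -m jog '[{"linear":[0,0,0],"roll":0},{"linear":[0,0,0],"roll":0},{"linear":[0,0,0],"roll":0},{"linear":[0,0,0],"roll":0},{"linear":[0,0,-0.6],"roll":0},{"linear":[0,0,-0.7],"roll":0},{"linear":[0,0,-0.7],"roll":0},{"linear":[0,0,0],"roll":0}]' -0.3 40;  python3 -m jog '[{"linear":[0.02,0.8,0],"roll":0},{"linear":[0.02,0.8,0],"roll":0},{"linear":[0.02,0.8,0],"roll":0},{"linear":[0.02,0.8,0],"roll":0},{"linear":[0,0.1,0],"roll":0},{"linear":[0,0,0],"roll":0},{"linear":[0,0,0],"roll":0}]'
python3 - <<'E'
from h import *
t=optics.get_image("top"); s=optics.get_image("side")
a=cv2.resize(t[170:270,170:270],None,fx=4,fy=4); b=cv2.resize(s[240:340,230:330],None,fx=4,fy=4)
cv2.imwrite("pics/c7.png",np.hstack([a,b])[:,:,::-1])
E
```

```text
time_s: 11.62
position: [0.465, 0.1965, 0.0479]
tool_rot: [[1.0, -0.0, 0.001], [-0.0, -1.0, 0.0], [0.001, -0.0, -1.0]]
ft_force: [-0.1, -0.3, 0.5]
grip_width: 0.0111
gripper_force: 39.5
time_s: 12.28
position: [0.4669, 0.1969, 0.1323]
tool_rot: [[1.0, 0.0, 0.008], [0.0, -1.0, 0.001], [0.008, -0.001, -1.0]]
ft_force: [1.4, -0.3, 0.1]
grip_width: 0.0301
gripper_force: 0.0
time_s: 12.87
position: [0.4678, 0.0648, 0.1275]
tool_rot: [[1.0, -0.001, -0.0], [-0.001, -1.0, 0.0], [-0.0, -0.0, -1.0]]
ft_force: [0.0, 0.7, -0.2]
grip_width: 0.0297
gripper_force: 0.0
```

View pics/c7.png

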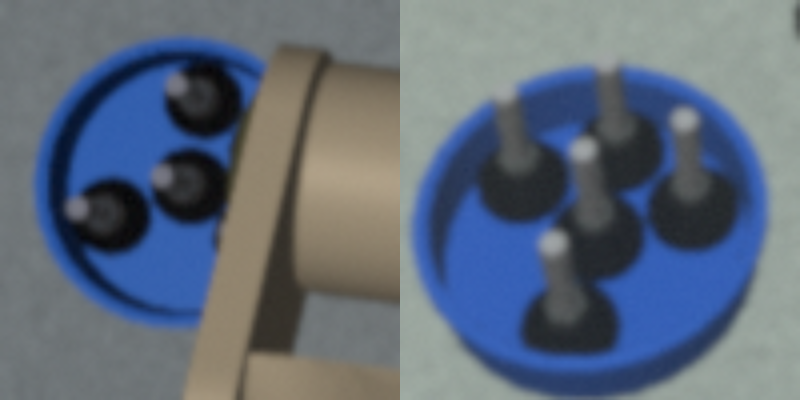

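The first black glide stands upright in the ring at crop (690,210), and the other four are undisturbed. Next is b3.

```bash
python3 -m jog '[{"linear":[0.02,0,0.5],"roll":0},{"linear":[0,0,0.6],"roll":0},{"linear":[0,0,0.5],"roll":0},{"linear":[0,0,0.3],"roll":0},{"linear":[0,0,0.15],"roll":0},{"linear":[0,0,0.05],"roll":0},{"linear":[0,0,0],"roll":0}]'; python3 -m jog '[{"linear":[0,0,0],"roll":0},{"linear":[0,0,0],"roll":0},{"linear":[0,0,0],"roll":0},{"linear":[0,0,0],"roll":0},{"linear":[0,0,0],"roll":0},{"linear":[0,0,0],"roll":0}]' -1 40; python3 -m jog '[{"linear":[0,0,-0.4],"roll":0},{"linear":[0,0,-0.8],"roll":0},{"linear":[0,0,-0.8],"roll":0},{"linear":[0,0,-0.8],"roll":0},{"linear":[0,0,0],"roll":0},{"linear":[0,0,0],"roll":0}]'
```

```text
time_s: 13.55
position: [0.4688, 0.065, 0.0437]
tool_rot: [[1.0, 0.001, -0.0], [0.001, -1.0, 0.0], [-0.0, -0.0, -1.0]]
ft_force: [-0.1, 0.3, 0.3]
grip_width: 0.0298
gripper_force: 0.0
time_s: 14.05
position: [0.4689, 0.0644, 0.0439]
tool_rot: [[1.0, -0.0, 0.0], [-0.0, -1.0, -0.0], [0.0, 0.0, -1.0]]
ft_force: [-0.4, 0.3, 0.7]
grip_width: 0.0111
gripper_force: 39.0
time_s: 14.55
position: [0.4693, 0.0644, 0.1569]
tool_rot: [[1.0, -0.0, 0.003], [-0.0, -1.0, -0.0], [0.003, 0.0, -1.0]]
ft_force: [-0.4, -0.2, -1.9]
grip_width: 0.0108
gripper_force: 39.0
```

```bash
python3 -m jog '[{"linear":[-0.1,-0.7,0],"roll":0},{"linear":[-0.1,-0.7,0],"roll":0},{"linear":[-0.1,-0.8,0],"roll":0},{"linear":[-0.1,-0.8,0],"roll":0},{"linear":[-0.1,-0.8,0],"roll":0},{"linear":[-0.07,-0.58,0.0],"roll":0},{"linear":[0,0,0.3],"roll":0},{"linear":[0,0,0.3],"roll":0},{"linear":[0,0,0.3],"roll":0},{"linear":[0,0,0],"roll":0},{"linear":[0,0,0],"roll":0},{"linear":[0,0,0],"roll":0}]'
python3 - <<'E'
from h import *
t=optics.get_image("top"); s=optics.get_image("side"); o=env.observe()["position"]; print(o)
for n in("top","side"): print(n,w2p(n,[o[0],o[1],o[2]-.031]))
a=cv2.resize(t[170:270,170:270],None,fx=4,fy=4); b=cv2.resize(s[240:340,230:330],None,fx=4,fy=4)
cv2.imwrite("pics/c8.png",np.hstack([a,b])[:,:,::-1])
E
```

```text
time_s: 15.55
position: [0.446, 0.2395, 0.1196]
tool_rot: [[1.0, -0.0, -0.001], [-0.0, -1.0, -0.0], [-0.001, 0.0, -1.0]]
ft_force: [-0.3, -1.0, -1.4]
grip_width: 0.0107
gripper_force: 39.2
[0.4462418  0.2395866  0.12006378]
top (np.float64(205.74077988303745), np.float64(235.9850758772066))
side (np.float64(296.26937378654094), np.float64(290.9385929096258))
```

View pics/c8.png

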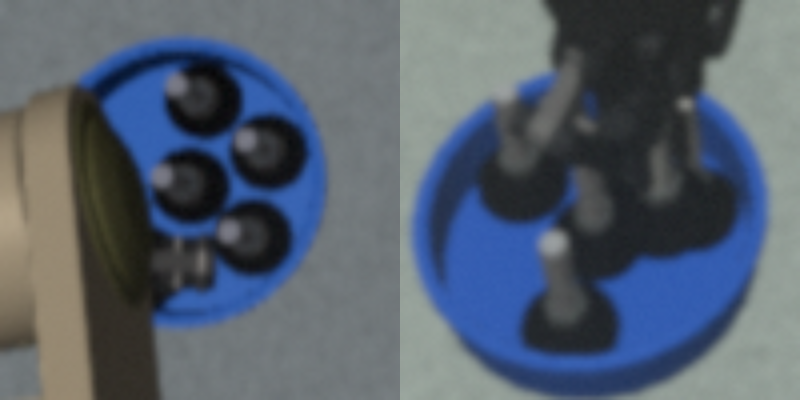

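The top crop shows the four blacks, with the new one at (254,238). The held foot in the side crop is at about (665,205), within a pixel of the prediction, so I'll lower.

```bash
python3 -m jog '[{"linear":[0,0,0.5],"roll":0},{"linear":[0,0,0.4],"roll":0},{"linear":[0,0,0.25],"roll":0},{"linear":[0,0,0.2],"roll":0},{"linear":[0,0,0.1],"roll":0},{"linear":[0,0,0.1],"roll":0},{"linear":[0,0,0],"roll":0},{"linear":[0,0,0],"roll":0}]'; python3 -m jog '[{"linear":[0,0,0.1],"roll":0},{"linear":[0,0,0.1],"roll":0},{"linear":[0,0,0],"roll":0},{"linear":[0,0,0],"roll":0}]'
```

```text
time_s: 16.32
position: [0.4464, 0.2397, 0.0581]
tool_rot: [[1.0, -0.0, 0.001], [-0.0, -1.0, 0.0], [0.001, -0.0, -1.0]]
ft_force: [1.0, -0.7, -1.3]
grip_width: 0.0106
gripper_force: 39.2
time_s: 16.65
position: [0.4464, 0.2397, 0.0497]
tool_rot: [[1.0, -0.0, 0.001], [-0.0, -1.0, 0.0], [0.001, -0.0, -1.0]]
ft_force: [2.1, -1.2, -1.4]
grip_width: 0.0109
gripper_force: 39.1
```

```bash
python3 -m jog '[{"linear":[0,0,0.045],"roll":0},{"linear":[0,0,0],"roll":0},{"linear":[0,0,0],"roll":0}]'; python3 -m jog '[{"linear":[0,0,0],"roll":0},{"linear":[0,0,0],"roll":0},{"linear":[0,0,0],"roll":0},{"linear":[0,0,0],"roll":0},{"linear":[0,0,-0.6],"roll":0},{"linear":[0,0,-0.7],"roll":0},{"linear":[0,0,-0.7],"roll":0},{"linear":[0,0,0],"roll":0}]' -0.3 40;  python3 -m jog '[{"linear":[0.68,0.57,0],"roll":0},{"linear":[0.68,0.57,0],"roll":0},{"linear":[0.68,0.57,0],"roll":0},{"linear":[0.68,0.57,0],"roll":0},{"linear":[0.68,0.57,0],"roll":0},{"linear":[0.68,0.57,0],"roll":0},{"linear":[0.68,0.57,0],"roll":0},{"linear":[0.65,0.55,0],"roll":0},{"linear":[0,0,0],"roll":0},{"linear":[0,0,0],"roll":0},{"linear":[0,0,0],"roll":0}]'
python3 - <<'E'
from h import *
t=optics.get_image("top"); s=optics.get_image("side")
a=cv2.resize(t[170:270,170:270],None,fx=4,fy=4); b=cv2.resize(s[240:340,230:330],None,fx=4,fy=4)
cv2.imwrite("pics/c9.png",np.hstack([a,b])[:,:,::-1])
E
```

```text
time_s: 16.9
position: [0.4465, 0.2397, 0.0481]
tool_rot: [[1.0, -0.0, 0.001], [-0.0, -1.0, 0.0], [0.001, -0.0, -1.0]]
ft_force: [4.3, 0.2, -0.3]
grip_width: 0.0108
gripper_force: 39.3
time_s: 17.57
position: [0.4478, 0.2403, 0.1325]
tool_rot: [[1.0, 0.0, 0.008], [0.0, -1.0, 0.002], [0.008, -0.002, -1.0]]
ft_force: [1.5, -0.3, 0.8]
grip_width: 0.03
gripper_force: 0.0
time_s: 18.48
position: [0.6616, 0.0584, 0.1271]
tool_rot: [[1.0, -0.0, -0.002], [-0.0, -1.0, 0.0], [-0.002, -0.0, -1.0]]
ft_force: [0.1, 0.1, -0.7]
grip_width: 0.0297
gripper_force: 0.0
```

View pics/c9.png

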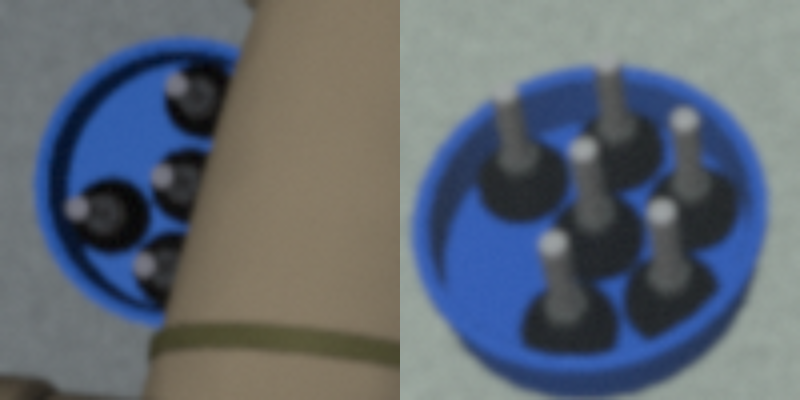

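Six stand upright in the tub: the centre and five in the ring, with the newest at crop (665,270). The upper-left ring place is free. Next I pick up b1.

```bash
python3 -m jog '[{"linear":[0.03,0,0.5],"roll":0},{"linear":[0,0,0.6],"roll":0},{"linear":[0,0,0.5],"roll":0},{"linear":[0,0,0.3],"roll":0},{"linear":[0,0,0.15],"roll":0},{"linear":[0,0,0.05],"roll":0},{"linear":[0,0,0],"roll":0}]'; python3 -m jog '[{"linear":[0,0,0],"roll":0},{"linear":[0,0,0],"roll":0},{"linear":[0,0,0],"roll":0},{"linear":[0,0,0],"roll":0},{"linear":[0,0,0],"roll":0},{"linear":[0,0,0],"roll":0}]' -1 40; python3 -m jog '[{"linear":[0,0,-0.4],"roll":0},{"linear":[0,0,-0.8],"roll":0},{"linear":[0,0,-0.8],"roll":0},{"linear":[0,0,-0.8],"roll":0},{"linear":[0,0,0],"roll":0},{"linear":[0,0,0],"roll":0}]'
python3 - <<'E'
from h import *
import re
t=optics.get_image("top")
cv2.imwrite("pics/t10.png",t[:,:,::-1])
# tub ellipse from fully visible first frame vs. E1 target
for p in [(.5225,.2723)]: print(w2p("top",[*p,.017]),w2p("side",[*p,.017]))
E
```

```text
time_s: 19.17
position: [0.6637, 0.0583, 0.0445]
tool_rot: [[1.0, 0.0, 0.001], [0.0, -1.0, -0.0], [0.001, 0.0, -1.0]]
ft_force: [0.2, -0.4, 1.3]
grip_width: 0.0298
gripper_force: 0.0
time_s: 19.67
position: [0.6641, 0.058, 0.045]
tool_rot: [[1.0, -0.0, 0.002], [-0.0, -1.0, -0.0], [0.002, 0.0, -1.0]]
ft_force: [-0.9, 0.7, 6.6]
grip_width: 0.0107
gripper_force: 39.4
time_s: 20.17
position: [0.664, 0.058, 0.1575]
tool_rot: [[1.0, -0.0, 0.003], [-0.0, -1.0, -0.0], [0.003, 0.0, -1.0]]
ft_force: [-0.2, -0.5, -1.2]
grip_width: 0.0109
gripper_force: 39.0
(np.float64(200.326182007132), np.float64(202.61385247269635)) (np.float64(253.78981924705735), np.float64(306.7375133388985))
```

```bash
python3 -m jog '[{"linear":[-0.39,-0.6,0],"roll":0},{"linear":[-0.39,-0.6,0],"roll":0},{"linear":[-0.39,-0.6,0],"roll":0},{"linear":[-0.39,-0.6,0],"roll":0},{"linear":[-0.39,-0.6,0],"roll":0},{"linear":[-0.39,-0.6,0],"roll":0},{"linear":[-0.39,-0.6,0],"roll":0},{"linear":[-0.39,-0.6,0],"roll":0},{"linear":[-0.39,-0.56,0],"roll":0},{"linear":[0,0,0.3],"roll":0},{"linear":[0,0,0.3],"roll":0},{"linear":[0,0,0.3],"roll":0}]'; python3 -m jog '[{"linear":[0,0,0],"roll":0},{"linear":[0,0,0],"roll":0}]'
python3 - <<'E'
from h import *
t=optics.get_image("top"); s=optics.get_image("side"); o=env.observe()["position"]; print(o)
for n in("top","side"): print(n,w2p(n,[o[0],o[1],o[2]-.031]))
a=cv2.resize(t[160:260,170:270],None,fx=4,fy=4); b=cv2.resize(s[240:340,230:330],None,fx=4,fy=4)
cv2.imwrite("pics/c10.png",np.hstack([a,b])[:,:,::-1])
E
```

```text
time_s: 21.22
position: [0.522, 0.2727, 0.1177]
tool_rot: [[1.0, 0.001, -0.003], [0.001, -1.0, -0.001], [-0.003, 0.001, -1.0]]
ft_force: [0.5, -0.4, -1.5]
grip_width: 0.0108
gripper_force: 39.2
time_s: 21.38
position: [0.5225, 0.2722, 0.1184]
tool_rot: [[1.0, -0.0, -0.004], [-0.0, -1.0, -0.001], [-0.004, 0.001, -1.0]]
ft_force: [-0.5, -0.4, 0.1]
grip_width: 0.0109
gripper_force: 39.2
[0.52330691 0.27234169 0.1198941 ]
top (np.float64(191.63679995453657), np.float64(198.65393032037775))
side (np.float64(247.73181083398907), np.float64(284.21797003864697))
```

View pics/c10.png

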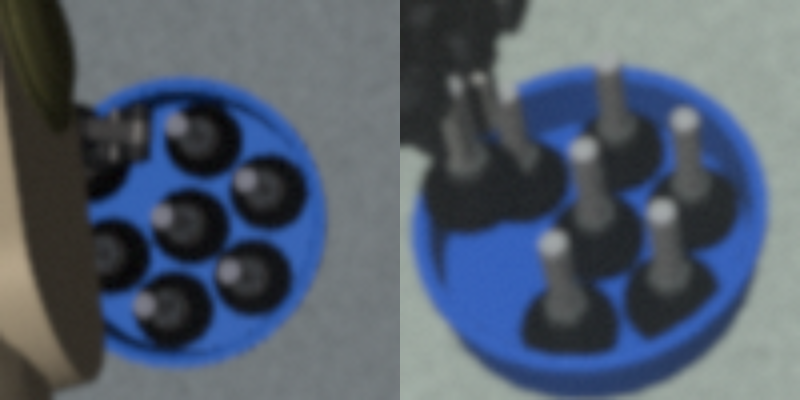

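The side crop shows the held glide upright at (466,188), near the last free ring place, and the other six are standing. I'll lower slowly.

```bash
python3 -m jog '[{"linear":[0.01,0,0.5],"roll":0},{"linear":[0,0,0.4],"roll":0},{"linear":[0,0,0.25],"roll":0},{"linear":[0,0,0.15],"roll":0},{"linear":[0,0,0.1],"roll":0},{"linear":[0,0,0.1],"roll":0},{"linear":[0,0,0],"roll":0},{"linear":[0,0,0],"roll":0}]'; python3 -m jog '[{"linear":[0,0,0.1],"roll":0},{"linear":[0,0,0.1],"roll":0},{"linear":[0,0,0],"roll":0},{"linear":[0,0,0],"roll":0}]'
```

```text
time_s: 22.15
position: [0.5238, 0.2725, 0.0603]
tool_rot: [[1.0, -0.0, 0.001], [-0.0, -1.0, 0.0], [0.001, -0.0, -1.0]]
ft_force: [-0.1, -0.9, -1.1]
grip_width: 0.0108
gripper_force: 39.2
time_s: 22.48
position: [0.5235, 0.2724, 0.0516]
tool_rot: [[1.0, -0.0, -0.001], [-0.0, -1.0, -0.0], [-0.001, 0.0, -1.0]]
ft_force: [-1.0, -1.4, -1.7]
grip_width: 0.0111
gripper_force: 39.2
```

```bash
python3 -m jog '[{"linear":[0,0,0.06],"roll":0},{"linear":[0,0,0],"roll":0},{"linear":[0,0,0],"roll":0}]'; python3 -m jog '[{"linear":[0,0,0],"roll":0},{"linear":[0,0,0],"roll":0},{"linear":[0,0,0],"roll":0},{"linear":[0,0,0],"roll":0},{"linear":[0,0,-0.6],"roll":0},{"linear":[0,0,-0.7],"roll":0},{"linear":[0,0,-0.7],"roll":0},{"linear":[0,0,-0.7],"roll":0},{"linear":[0,0,0],"roll":0}]' -0.3 40;  python3 -m jog '[{"linear":[0.2,0.9,0],"roll":0},{"linear":[0.2,0.9,0],"roll":0},{"linear":[0.2,0.9,0],"roll":0},{"linear":[0.2,0.9,0],"roll":0},{"linear":[0,0.9,0],"roll":0},{"linear":[0,0.9,0],"roll":0},{"linear":[0,0.9,0],"roll":0},{"linear":[0,0.9,0],"roll":0},{"linear":[0,0.5,0],"roll":0},{"linear":[0,0,0],"roll":0},{"linear":[0,0,0],"roll":0}]'
python3 - <<'E'
from h import *
t=optics.get_image("top"); s=optics.get_image("side")
a=cv2.resize(t[160:260,170:270],None,fx=4,fy=4); b=cv2.resize(s[240:340,230:330],None,fx=4,fy=4)
cv2.imwrite("pics/c11.png",np.hstack([a,b])[:,:,::-1])
cv2.imwrite("pics/s11.png",s[:,:,::-1])
E
```

```text
time_s: 22.73
position: [0.5235, 0.2723, 0.0494]
tool_rot: [[1.0, -0.0, -0.0], [-0.0, -1.0, -0.0], [-0.0, 0.0, -1.0]]
ft_force: [-1.7, -1.1, -0.8]
grip_width: 0.011
gripper_force: 39.1
time_s: 23.48
position: [0.5257, 0.2732, 0.1633]
tool_rot: [[1.0, 0.0, 0.01], [-0.0, -1.0, 0.003], [0.01, -0.003, -1.0]]
ft_force: [0.7, -0.2, -0.3]
grip_width: 0.0301
gripper_force: 0.0
time_s: 24.4
position: [0.5555, -0.0362, 0.1573]
tool_rot: [[1.0, -0.002, -0.0], [-0.002, -1.0, 0.0], [-0.0, -0.0, -1.0]]
ft_force: [0.6, 0.7, 0.2]
grip_width: 0.03
gripper_force: 0.0
```

View pics/c11.png

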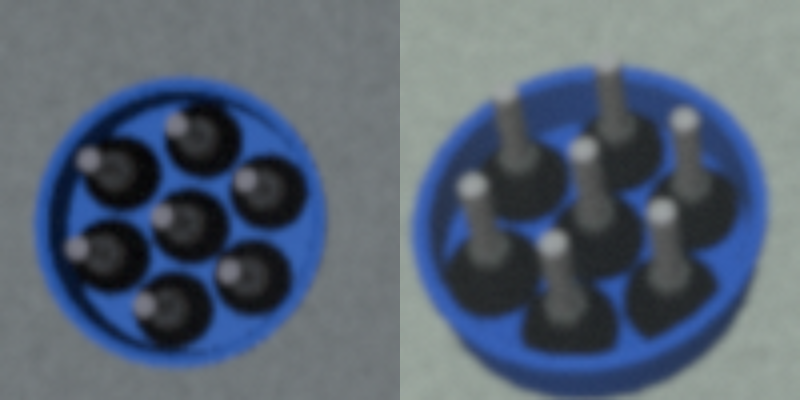

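View pics/s11.png

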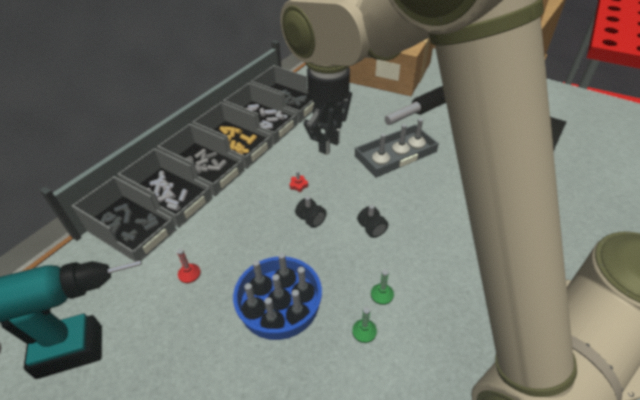

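The tub now holds seven upright black glides, one in the middle and six round it. The tray holds three upright light-grey glides, the other parts have not moved, and the gripper is clear. I'm handing in.

```bash
python3 -c "
from rig import env
print(env.close_job())"
```

```text
the job is handed in; nothing more can be done
None
```

The job is handed in: the grey glide stands in the tray with the other two, and seven black glides stand upright in the tub, one in the middle and six round it; no black glide fell, and it took about 25 s of robot time.

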